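# Stow the shelf tags and leave both push-open drawers caught shut

## Robot

A 6-joint arm with a two-finger parallel gripper is mounted at the origin on a cart in front of the work surface, level with it; the furniture and walls round the work are solid. World frame = base frame: x ahead of the robot, y to its left, z up, the work surface at z = 0. Lengths are in m, angles in rad, forces in N, time in s.
With the tool pointing down it reaches from about 0.35 to 0.85 m from the base axis. Payload 8.1 kg.
Tool frame: the origin (TCP) lies on the centre line of the jaws, within the pads' length; the fingertips stand 17 mm ahead of it and the grasp point (between the pads) lies 2 mm behind it; z points along the fingers, y is the line along which they close (so a half turn about z gives the same grasp; the last joint's range is limited). The gripper opens to 93 mm and grips with 3 to 60 N. Pads are 15 mm wide; open, the fingers measure 128 mm over their backs; the gripper's body (75 mm by 188 mm) begins 65 mm behind the grasp point.
Start: joints at [-1.306, 0.13, 1.488, -0, 1.523, -0.085], TCP at [0.206, -0.564, 0.202] pointing down, gripper open.
Joint ranges: [-2.96, 2.96], [-0.89, 2.26], [0.02, 2.5], [-1.34, 4.48], [0, 2.73], [-2.66, 2.66]. Speed limits (rad/s): [2.39, 2.39, 2.79, 3.14, 3.14, 3.14].

## Interface

Orientations are given as a rotation vector (axis times angle).
In Python, from plant import robot, optics, close_job, models gives the robot as it stands.
- The arm moves only by the shell command python3 -m inch 'ROWS' [OPENING] [FORCE]. ROWS is a JSON object of lists of equal length, an entry for each row: "travel": the shift along the tool's x, y, z in m, a list of three; "spin": the turn about the tool's z in rad. In form: {"travel": [[x, y, z], ...], "spin": [spin, ...]}. A call has 1 to 10 rows; each row is the pose to reach, as a shift and turn from the pose commanded when the call began, along the tool's axes at that moment; what a row does not reach only later rows make up. A row lasts 1/12 s, in which the tool goes at most 41.7 mm and 7.16 degrees, less where a joint would pass 70% of its speed; a pose out of reach is approached as far as the arm can. A call with a gripper value outside its range is refused whole. OPENING is the closure, from 0 (fully open) to 1 (shut), set as the call begins (- or left out, the last holds). The fingers move at their own pace and stop on an object; FORCE is the grip in N (left out, the last holds). Time passes only in rows, so rows that repeat a pose let the fingers close. It gives the time, the measured TCP pose, the force, the opening and the grip force at its end, in the units of the state.
- robot.read_state(): the state, without advancing time (a new reading comes with each control period).
- optics.read_camera(name): name is "side" or "top"; returns (picture, depth): 480x640x3 uint8, red, green, blue; 480x640 float32, m along the optical axis (not along the pixel's ray), 0 where there is no reading.
- optics.camera_info(name): a dict with "camera_matrix" (3x3 intrinsics, pixels), "dist" ([k1, k2, p1, p2, k3] as OpenCV has them; the pictures are not rectified), "view" (4x4, takes a point from world to camera coordinates). Camera axes: x right, y down, z forward; pixel columns grow to the right and rows downward; lengths in m; the calibration is good to about 2 mm. A picture is of the moment at which its call begins. camera_info takes no time and is no camera call.
- close_job(): hands the job in; it is judged then, once.
Trained networks look in the newest picture that a camera, given by its name, has taken for a name from the list of things; names that differ only in an ending like _2 or _b are one class to them, and where a whole thing is asked for, a point or a joint stands for the part that bears it (a point fixed in the world has none). Each returns a list of dicts, best first, with "p" (0 to 1); they miss things now and then, are a little off and sometimes report something else, mostly with a low value. They report only what shows in the picture. A call takes as long as a camera call. They do not tell look-alikes from the thing itself.
- models.look_for(camera, name): "centre" ([x, y, z] in m, in world coordinates, good to about 4 mm: the middle of the surface that is visible of it).
- models.masks_of(camera, name): "region" (480x640 bool, what is visible of it).
The state is a dict: "t": time; "q": joint angles; "dq": joint speeds; "joint_torque": joint torques, N m; "tool_pos": TCP position; "orientation": TCP orientation; "force": force on the tool from outside, world axes, zero at the start; "wrist_torque": the same for the moment, N m; "opening": finger opening in m; "gripper_force": force on a finger pad.
Only numpy, scipy, OpenCV 4.12 (cv2) and the standard library are available. Lean on these libraries where they do the work, as an engineer would, in place of code of your own. Each camera call takes 0.05 s, during which the arm holds its last target. There are 200 camera calls.

## Task

Of the two white push-open drawer boxes, one drawer stands ajar with a clipped wad of shelf tags in it and the other is shut and empty. Press the shut drawer so that it springs open, pull it out far enough and lay the loose wad of tags flat inside, so that each drawer holds one wad; then push both drawers in until their catches hold and see that they stay shut. Press firmly but never ram a drawer against its stop (stay well under 45 N), and leave the other things on and around the boxes where they are.

Things in the scene. Friction and masses are not known exactly. Their poses are not given: they have to be found in the camera images.
- ajar_unit: Fixed white drawer box on the table, 156 mm wide (y), 204 mm deep (x), 70 mm high, with one handleless wooden-fronted drawer. Origin: on the underside, 99 mm behind its front edge; x points from front to back (away from the robot), z up. Its drawer starts ajar and holds the stowed wad. May stand on the left or on the right.
- shut_unit: Fixed white drawer box on the table, 156 mm wide (y), 204 mm deep (x), 70 mm high, with one handleless wooden-fronted drawer. Origin: on the underside, 99 mm behind its front edge; x points from front to back (away from the robot), z up. Its drawer starts shut, caught and empty. May stand on the left or on the right.
- ajar_drawer (a joint): Travel of this drawer out of its box along the unit's -x, m: 0 = shut on its catch, 0.047 = sprung ajar, 0.115 = fully out (stop), -0.0068 = pressed in to its end stop. Starts 0.046 to 0.070 out. Spring 4 N (ajar) to 7.5 N (end stop), friction and damping 2 to 4 N: over about 15 N is the end stop. Farther out than 0.047 only 1.3 N of friction: it stays where left.
- shut_drawer (a joint): Travel of this drawer out of its box along the unit's -x, m: 0 = shut on its catch, 0.047 = sprung ajar, 0.115 = fully out (stop), -0.0068 = pressed in to its end stop. Pressed in to the end stop (5 mm at least) and let go, it springs out to 0.047 in about 0.6 s; standing out, pushed to the end stop and let go, it catches at 0 to 0.005. Stopping short or at the first knock changes nothing.
- ajar_floor (a point): Centre of this drawer's inner floor (moves with it; axes as the unit's). The well is 143 mm long (x), 124 mm wide (y) and open at the top; floor 16 mm above the table, side and back walls 5 to 6 mm thick and 32 mm high, box top edge 62 mm above the table. 
- shut_floor (a point): Centre of this drawer's inner floor (moves with it; axes as the unit's). The well is 143 mm long (x), 124 mm wide (y) and open at the top; floor 16 mm above the table, side and back walls 5 to 6 mm thick and 32 mm high, box top edge 62 mm above the table. 
- ajar_front (a point): Centre of the outer face of this drawer's front panel (moves with it; axes as the unit's). The panel is 134 mm wide, 18 mm thick, from 10 to 60 mm above the table; shut, its face stands 18 mm proud of the box. When the drawer stands out, the panel's upper edge can be pinched from above, one finger inside the drawer.
- shut_front (a point): Centre of the outer face of this drawer's front panel (moves with it; axes as the unit's). The panel is 134 mm wide, 18 mm thick, from 10 to 60 mm above the table; shut, its face stands 18 mm proud of the box. When the drawer stands out, the panel's upper edge can be pinched from above, one finger inside the drawer.
- tags_loose: Wad of paper shelf tags in a black bulldog clip, 45 mm (x) by 72 mm (y) by 13 mm high, the solid wad 40 by 64 by 10 mm, about 60 g, lying flat. Origin: centre of the underside; y is the long axis. Starts on the table to the left or right of the drawer boxes.
- tags_stowed: Wad of paper shelf tags in a black bulldog clip, 45 mm (x) by 72 mm (y) by 13 mm high, the solid wad 40 by 64 by 10 mm, about 60 g, lying flat. Origin: centre of the underside; y is the long axis. Starts in the drawer that stands ajar and must stay in that drawer.
- label_roll: White roll of labels, 70 mm across, 40 mm high, on the table, on the other side of the boxes from the loose wad. Origin: centre of the underside. Bystander: leave it where it is.
- jar: Jar with a black lid, 66 mm across, 90 mm high, on the table left of the boxes. Origin: centre of the underside. Bystander: leave it where it is.
- small_roll: Yellow roll of labels, 50 mm across, 30 mm high, on top of the box whose drawer starts ajar. Origin: centre of the underside. Bystander: leave it where it is.
- tub: White round tub with a lid, 106 mm across, 68 mm high, at the table's front left. Origin: centre of the underside. Bystander: leave it where it is.
- tape: Roll of tan tape, 93 mm across, 48 mm high, on top of the box whose drawer starts shut. Origin: centre of the underside. Bystander: leave it where it is.
There are look-alikes about, which are no part of the job. Leave any brown or purple look-alike of the tags_loose alone.

How it is judged:
On the way, in this order (a step that is already met when the one before it is completed fails the run):
1. the shut drawer has sprung open (value of joint shut_drawer above 0.03 m), for 0.2 s.
2. the loose wad lies in that drawer, let go (x of tags_loose in the frame of shut_floor between -0.06 and 0.06 m and y of tags_loose in the frame of shut_floor between -0.05 and 0.05 m and z of tags_loose in the frame of shut_floor between -0.006 and 0.02 m and contact force between the fingers and tags_loose below 0.2 N and value of joint shut_drawer above 0.03 m), for 0.2 s.
At the end, for the whole second after the job is handed in: Both drawers are shut and stay shut by themselves (each less than 8 mm out); the loose wad lies flat (within 0.3 rad) at rest on the floor of the drawer that started shut, the other wad on the floor of the drawer that started ajar (value of joint each of ajar_drawer, shut_drawer below 0.008 m and x of tags_loose in the frame of shut_floor between -0.06 and 0.06 m and y of tags_loose in the frame of shut_floor between -0.05 and 0.05 m and z of tags_loose in the frame of shut_floor between -0.006 and 0.02 m and x of tags_stowed in the frame of ajar_floor between -0.06 and 0.06 m and y of tags_stowed in the frame of ajar_floor between -0.05 and 0.05 m and z of tags_stowed in the frame of ajar_floor between -0.006 and 0.02 m and angle between tags_loose's own z axis and vertical below 0.3 rad and linear speed of each of tags_loose, tags_stowed below 0.03 m/s); the robot touches nothing.
It fails at once if a drawer is rammed home: the fingers press on the drawer or its box with more than 45 N while it is less than 20 mm out ((contact force between the fingers and ajar_unit above 45 N and value of joint ajar_drawer below 0.02 m) or (contact force between the fingers and shut_unit above 45 N and value of joint shut_drawer below 0.02 m)).
It fails at once if a bystander (label roll, jar, yellow roll, tape, tub) is pushed more than 30 mm from its place (distance of any of label_roll, jar, small_roll, tape, tub from where it was at the start of the episode above 0.03 m).
It also fails if it takes over 72 s, if anything falls off the work surface, if the arm or the gripper's body presses on something with over 40 N, if the wrist force passes 120 N, or if a joint passes its speed limit or range.

## Working session

There is one attempt and no reset: what is moved stays moved. The work goes in short steps, Python scripts to look and compute and a shell command to move; the robot and the scene stay as the last step left them, time stands still between calls to the robot, and variables do not carry over. Pictures are saved under pics/ and viewed, at most 10 in all, crops included, and the job is handed in when it is done.

```bash
mkdir -p pics
cat > h.py <<'E'
import numpy as np,cv2
from scipy.spatial.transform import Rotation as R
from plant import robot,optics,close_job,models
def snap(cam,fn=None):
    p,d=optics.read_camera(cam)
    if fn: cv2.imwrite('pics/'+fn,p[:,:,::-1])
    return p,d
def pts(cam,d,mask):
    i=optics.camera_info(cam);K=np.array(i['camera_matrix']);V=np.array(i['view'])
    v,u=np.nonzero(mask&(d>0));z=d[v,u]
    n=cv2.undistortPoints(np.stack([u,v],1).astype(float)[:,None],K,np.array(i['dist']))[:,0]
    c=np.c_[n*z[:,None],z]
    return (c-V[:3,3])@V[:3,:3], u,v
def pix(cam,P):
    i=optics.camera_info(cam);V=np.array(i['view'])
    return cv2.projectPoints(np.atleast_2d(P).astype(float),cv2.Rodrigues(V[:3,:3])[0],V[:3,3],np.array(i['camera_matrix']),np.array(i['dist']))[0][:,0]
E
python3 - <<'E'
from h import *
for c in('top','side'):
    p,d=snap(c,c+'0.png')
    for n in['ajar_unit','ajar_front','tags_loose','label_roll','jar','small_roll','tub','tape']:
        for o in models.look_for(c,n)[:4]:
            print(c,n,np.round(o['centre'],3),round(o['p'],2),pix(c,o['centre'])[0].astype(int))
s=robot.read_state();print(s['t'],s['tool_pos'],R.from_rotvec(s['orientation']).as_matrix().round(3),s['opening'],s['force'])
E
```

```text
top ajar_unit [0.64  0.15  0.071] 0.96 [281 212]
top ajar_front [0.536 0.148 0.021] 0.92 [283 253]
top tags_loose [0.423 0.1   0.009] 0.76 [300 294]
top tags_loose [0.441 0.309 0.01 ] 0.6 [225 288]
top tags_loose [0.352 0.217 0.012] 0.59 [257 320]
top label_roll [ 0.43  -0.317  0.039] 0.6 [454 290]
top jar [0.65  0.313 0.092] 0.55 [219 207]
top jar [ 0.746 -0.113  0.112] 0.32 [379 170]
top small_roll [0.732 0.134 0.101] 0.58 [286 176]
top tub [0.326 0.46  0.067] 0.56 [162 330]
top tape [ 0.744 -0.11   0.109] 0.83 [378 171]
side ajar_unit [0.629 0.089 0.058] 0.63 [354 241]
side ajar_front [0.538 0.114 0.036] 0.8 [319 247]
side ajar_front [ 0.428 -0.346  0.037] 0.69 [306 348]
side tags_loose [0.418 0.088 0.006] 0.56 [276 266]
side tags_loose [0.35  0.208 0.012] 0.5 [246 248]
side tags_loose [0.437 0.302 0.01 ] 0.47 [274 232]
side label_roll [ 0.432 -0.343  0.035] 0.93 [307 348]
side jar [0.654 0.3   0.068] 0.67 [346 208]
side small_roll [0.731 0.118 0.09 ] 0.81 [389 223]
side tub [0.323 0.426 0.05 ] 0.76 [231 207]
side tape [ 0.742 -0.14   0.098] 0.59 [425 260]
0.9 [ 0.20564759 -0.56364262  0.20175534] [[ 0.939  0.343  0.   ]
 [ 0.343 -0.939  0.   ]
 [ 0.    -0.    -1.   ]] 0.09329494173577906 [ 0.59495825 -0.08004483  1.35915424]
```

View pics/top0.png

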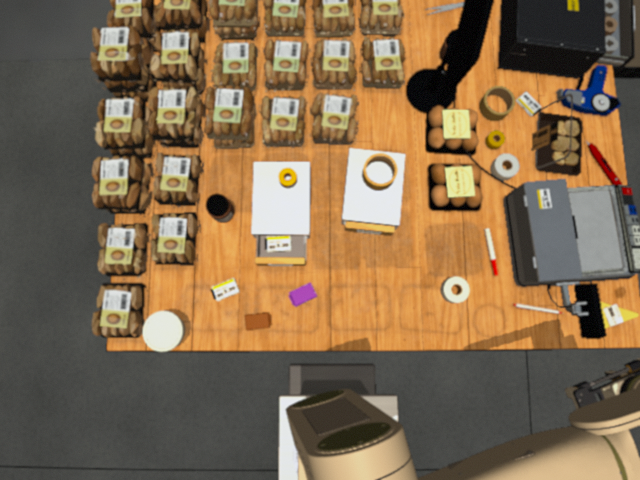

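Run:
```python
from h import *
p=cv2.imread('pics/top0.png');cv2.imwrite('pics/crop0.png',cv2.resize(p[140:350,200:440],None,fx=3,fy=2.8,interpolation=cv2.INTER_CUBIC))
p,d=snap('top')
# unit tops: points at z 0.06-0.08
P,u,v=pts('top',d,np.ones(d.shape,bool))
for y0,y1 in((0.04,0.26),(-0.26,0.03)):
    m=(P[:,2]>.063)&(P[:,2]<.077)&(P[:,1]>y0)&(P[:,1]<y1)&(P[:,0]>.4)&(P[:,0]<.9)
    Q=P[m];r=cv2.minAreaRect(Q[:,:2].astype(np.float32));print('unit top',len(Q),r,cv2.boxPoints(r).round(3).tolist())
    m=(P[:,2]>.052)&(P[:,2]<.0635)&(P[:,1]>y0)&(P[:,1]<y1)&(P[:,0]>.4)&(P[:,0]<.68)
    Q=P[m];r=cv2.minAreaRect(Q[:,:2].astype(np.float32));print('front',len(Q),cv2.boxPoints(r).round(3).tolist())
for o in models.masks_of('top','tags_loose')[:4]:
    Q,u,v=pts('top',d,o['region']);c=np.median(p[o['region']],0)
    r=cv2.minAreaRect(Q[:,:2].astype(np.float32));print(o['p'],u.mean(),v.mean(),r,cv2.boxPoints(r).round(3).tolist(),c,np.median(Q[:,2]))
```

```text
unit top 4053 ((0.7017682194709778, 0.15147915482521057), (0.21722373366355896, 0.3962532579898834), 89.76239776611328) [[0.503000020980835, 0.04399999976158142], [0.8989999890327454, 0.041999999433755875], [0.8999999761581421, 0.2590000033378601], [0.5040000081062317, 0.26100000739097595]]
front 330 [[0.4970000088214874, 0.2240000069141388], [0.5049999952316284, 0.07199999690055847], [0.6710000038146973, 0.08100000023841858], [0.6639999747276306, 0.23199999332427979]]
unit top 3626 ((0.7484745979309082, -0.09537871181964874), (0.33462992310523987, 0.1996881365776062), 8.568071365356445) [[0.5680000185966492, -0.02199999988079071], [0.5979999899864197, -0.21899999678134918], [0.9290000200271606, -0.16899999976158142], [0.8989999890327454, 0.02800000086426735]]
front 322 [[0.5709999799728394, -0.15600000321865082], [0.6420000195503235, -0.17299999296665192], [0.6769999861717224, -0.017000000923871994], [0.6060000061988831, -0.0010000000474974513]]
0.94 257.255 321.135 ((0.3500274419784546, 0.21863269805908203), (0.04445173963904381, 0.07351149618625641), 6.098927974700928) [[0.3240000
[... 218 characters left out ...]
3334 289.3307291666667 ((0.43688175082206726, 0.3122842311859131), (0.04321806877851486, 0.07179394364356995), 22.800718307495117) [[0.40299999713897705, 0.3370000123977661], [0.4309999942779541, 0.2709999978542328], [0.47099998593330383, 0.2879999876022339], [0.4429999887943268, 0.3540000021457672]] [224. 223. 193.] 0.009300554517962594
0.73 302.18446601941747 294.6601941747573 ((0.422900527715683, 0.09690685570240021), (0.045460764318704605, 0.0755474641919136), 25.719303131103516) [[0.38600000739097595, 0.12099999934434891], [0.4189999997615814, 0.05299999937415123], [0.46000000834465027, 0.0729999989271164], [0.4269999861717224, 0.14100000262260437]] [173.  75. 181.] 0.009711855900304217
```

The top view shows the ajar unit on the left (box at 253–310, 162–234, drawer front at 280,262) and the shut unit on the right (345–405, 150–232, slightly turned). There are three wad candidates: white/yellow at (225,289), purple at (303,295) and brown at (257,321). The white one matches the wad in the drawer at (278,243), and the other two are the excluded look-alikes. I'll confirm this in a crop.

Run:
```python
from h import *
p,d=snap('top')
P,u,v=pts('top',d,np.ones(d.shape,bool)&(d>0))
X=np.full(d.shape+(3,),np.nan);X[v,u]=P
for n,(cx,cy) in dict(ajar=(265,200),shut=(360,215)).items():
    m=((X[...,2]>.06)&(X[...,2]<.08)&(p.min(2)>180)).astype(np.uint8)
    _,l=cv2.connectedComponents(m,connectivity=4);m=l==l[cy,cx]
    Q=X[m];r=cv2.minAreaRect(Q[:,:2].astype(np.float32));b=cv2.boxPoints(r);c=np.array(r[0])
    print(n,len(Q),np.median(Q[:,2]),r,b.round(3).tolist())
    # front: wood coloured points in front of it
    k=(p[...,0].astype(int)-p[...,2]>60)&(X[...,2]>.045)&(X[...,2]<.066)&(np.abs(X[...,1]-c[1]+(.02 if n=='shut' else 0))<.09)&(X[...,0]<c[0])
    Q=X[k];print(' front',len(Q),np.percentile(Q,[2,50,98],axis=0).round(3).tolist())
    r=cv2.minAreaRect(Q[:,:2].astype(np.float32));print(cv2.boxPoints(r).round(3).tolist())
for o in models.look_for('top','tags_stowed'): print(o)
```

```text
ajar 3760 0.06998371094037781 ((0.6833360195159912, 0.15272259712219238), (0.15509037673473358, 0.20496560633182526), 89.54585266113281) [[0.5799999833106995, 0.07599999755620956], [0.7850000262260437, 0.07400000095367432], [0.7860000133514404, 0.2290000021457672], [0.5809999704360962, 0.23100000619888306]]
 front 377 [[0.503, 0.09, 0.047], [0.512, 0.151, 0.06], [0.521, 0.219, 0.065]]
[[0.45500001311302185, 0.10899999737739563], [0.515999972820282, 0.0820000022649765], [0.5820000171661377, 0.2290000021457672], [0.5220000147819519, 0.25699999928474426]]
shut 2978 0.07015828197140755 ((0.7149695158004761, -0.10107053071260452), (0.15544737875461578, 0.2051902860403061), 83.42330932617188) [[0.6039999723434448, -0.16699999570846558], [0.8080000281333923, -0.1899999976158142], [0.8259999752044678, -0.035999998450279236], [0.621999979019165, -0.012000000104308128]]
 front 326 [[0.588, -0.151, 0.048], [0.601, -0.093, 0.06], [0.615, -0.034, 0.065]]
[[0.5860000252723694, -0.15199999511241913], [0.6050000190734863, -0.15399999916553497], [0.6190000176429749, -0.032999999821186066], [0.6000000238418579, -0.03099999949336052]]
{'centre': [0.5658, 0.1647, 0.0268], 'p': 0.68}
```

View pics/crop0.png

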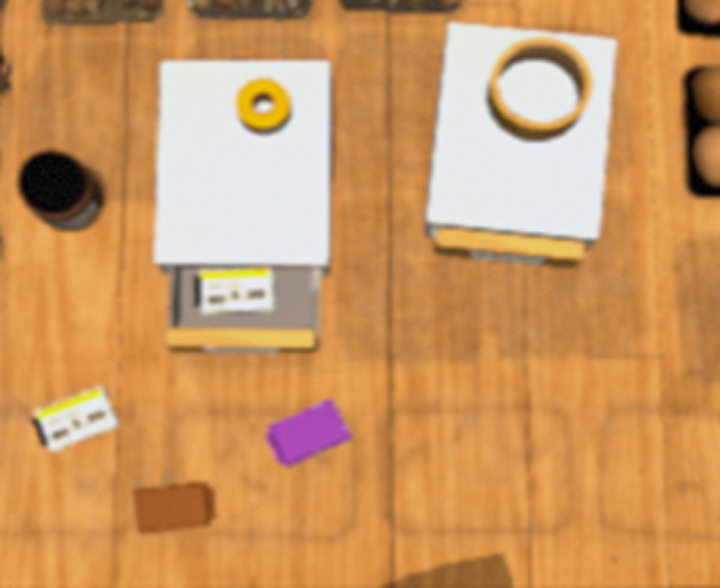

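The crop confirms it: the white/yellow tagged wad with the black clip (crop 75,418) is `tags_loose`, and the purple and brown blocks are look-alikes. I'll plan the press on the shut drawer with closed fingers.

```bash
cat >> h.py <<'E'
SH=dict(c=np.array([.715,-.101]),yaw=-.115); AJ=dict(c=np.array([.6835,.1525]),yaw=-.008)
def W(U,x,y=0):  # unit point -> world; x from BOX FRONT EDGE (negative = towards robot)
    c,s=np.cos(U['yaw']),np.sin(U['yaw']);x=x-.1025
    return U['c']+np.array([c*x-s*y,s*x+c*y])
def to(x,y,z,yaw):
    s=robot.read_state();M=R.from_rotvec(s['orientation']).as_matrix()
    t=M.T@(np.array([x,y,z])-s['tool_pos']);sp=np.arctan2(M[1,0],M[0,0])-yaw
    sp=(sp+np.pi/2)%np.pi-np.pi/2
    print('travel',t.round(4),'spin',sp.round(3),'t',round(s['t'],2),'pos',s['tool_pos'].round(4),'q6',round(s['q'][5],2))
E
python3 -c "
from h import *
p=W(SH,-.08);print(p);to(*p,.20,-.115)"
```

```text
[ 0.53370545 -0.08005873]
travel [ 0.4739 -0.3419  0.0017] spin 0.465 t 1.1 pos [ 0.2057 -0.5637  0.2017] q6 -0.09
```

```bash
python3 -m inch '{"travel":[[0.03,-0.022,0],[0.06,-0.043,0],[0.09,-0.065,0],[0.12,-0.087,0],[0.15,-0.108,0],[0.18,-0.13,0],[0.21,-0.152,0],[0.24,-0.173,0],[0.27,-0.195,0],[0.3,-0.216,0]],"spin":[0.05,0.1,0.15,0.2,0.25,0.3,0.35,0.4,0.44,0.465]}' 1 20
python3 -c "
from h import *
p=W(SH,-.08);to(*p,.20,-.115);to(*p,.04,-.115)"
```

```text
t: 1.93
tool_pos: [0.4142, -0.2563, 0.2021]
orientation: [3.136, -0.185, 0.001]
force: [0.9, -1.1, 0.1]
opening: 0.031
gripper_force: 0.0
travel [ 0.098  -0.189   0.0021] spin -0.003 t 1.93 pos [ 0.4142 -0.2563  0.2021] q6 1.03
travel [ 0.0979 -0.1891  0.1621] spin -0.003 t 1.93 pos [ 0.4142 -0.2563  0.2021] q6 1.03
```

```bash
python3 -m inch '{"travel":[[0.018,-0.034,0],[0.036,-0.068,0],[0.054,-0.102,0],[0.072,-0.136,0.01],[0.09,-0.17,0.04],[0.098,-0.189,0.07],[0.098,-0.189,0.1],[0.098,-0.189,0.13],[0.098,-0.189,0.155],[0.098,-0.189,0.162]],"spin":[0,0,0,0,0,0,0,0,0,0]}'
python3 -c "
from h import *
p=W(SH,-.018);to(*p,.04,-.115)"
```

```text
t: 2.77
tool_pos: [0.5291, -0.0803, 0.0349]
orientation: [-3.135, 0.18, 0.011]
force: [-0.1, 0.2, -0.2]
opening: 0.0005
gripper_force: 0.0
travel [ 0.0665 -0.0007 -0.0056] spin 0.0 t 2.77 pos [ 0.5291 -0.0803  0.0349] q6 1.44
```

```bash
python3 -m inch '{"travel":[[0.02,0,0],[0.038,0,0],[0.046,0,0],[0.05,0,0],[0.053,0,0],[0.056,0,0],[0.058,0,0],[0.06,0,0],[0.06,0,0]],"spin":[0,0,0,0,0,0,0,0,0]}'
```

```text
t: 3.52
tool_pos: [0.5903, -0.0883, 0.0401]
orientation: [-3.136, 0.181, 0.005]
force: [-7.1, 0.6, 5.9]
opening: 0.0004
gripper_force: 3.5
```

```bash
python3 -m inch '{"travel":[[0.0015,0,0],[0.003,0,0],[0.003,0,0]],"spin":[0,0,0]}'; python3 -m inch '{"travel":[[0.0015,0,0],[0.003,0,0],[0.003,0,0]],"spin":[0,0,0]}'
```

```text
t: 3.77
tool_pos: [0.593, -0.0886, 0.04]
orientation: [-3.136, 0.181, 0.006]
force: [-8.3, 0.7, 6.6]
opening: 0.0006
gripper_force: 4.1
t: 4.02
tool_pos: [0.5935, -0.0886, 0.0398]
orientation: [-3.136, 0.181, 0.014]
force: [-20.2, 2.0, 16.2]
opening: 0.0004
gripper_force: 10.5
```

```bash
python3 -m inch '{"travel":[[-0.03,0,0],[-0.065,0,0],[-0.09,0,0],[-0.09,0,-0.03],[-0.09,0,-0.06],[-0.09,0,-0.06],[-0.09,0,-0.06],[-0.09,0,-0.06],[-0.09,0,-0.06]],"spin":[0,0,0,0,0,0,0,0,0]}'
cat >> h.py <<'E'
def fronts(fn=None,U=(('SH',SH),('AJ',AJ))):
    p,d=snap('top',fn);P,u,v=pts('top',d,d>0);c=p[v,u].astype(int)
    for n,q in U:
        a=np.array([np.cos(q['yaw']),np.sin(q['yaw'])]);r=P[:,:2]-W(q,0)
        x=r@a;y=r@np.array([-a[1],a[0]])
        k=(c[:,0]-c[:,2]>60)&(P[:,2]>.053)&(P[:,2]<.068)&(abs(y)<.06)&(x>-.16)&(x<.005)
        print(n,k.sum(),'front panel x pct',np.percentile(x[k],[3,50,97]).round(4) if k.sum() else None)
    return p,d
E
python3 -c "
from h import *
fronts('a1.png')
p=W(SH,-.023);to(*p,.1,-.115)"
```

```text
t: 4.77
tool_pos: [0.5079, -0.0785, 0.0988]
orientation: [-3.136, 0.181, 0.002]
force: [-0.3, -0.7, -1.0]
opening: 0.0006
gripper_force: 0.0
SH 2 front panel x pct [-0.0652 -0.0634 -0.0617]
AJ 315 front panel x pct [-0.0771 -0.0688 -0.0602]
travel [ 0.083  -0.0014 -0.0016] spin -0.0 t 4.82 pos [ 0.5077 -0.0785  0.0985] q6 1.43
```

```bash
python3 -m inch '{"travel":[[0.025,-0.001,0],[0.055,-0.001,0],[0.078,-0.001,0],[0.083,-0.001,0],[0.083,-0.001,0.02],[0.083,-0.001,0.045],[0.083,-0.001,0.052],[0.083,-0.001,0.052]],"spin":[0,0,0,0,0,0,0,0]}'
```

```text
t: 5.48
tool_pos: [0.5878, -0.0864, 0.0438]
orientation: [-3.135, 0.181, 0.012]
force: [-0.5, 0.1, -0.3]
opening: 0.0005
gripper_force: 0.0
```

```bash
python3 -m inch '{"travel":[[-0.01,0,0],[-0.018,0,0],[-0.027,0,0],[-0.036,0,0],[-0.045,0,0],[-0.054,0,0],[-0.062,0,0],[-0.068,0,0],[-0.072,0,0],[-0.072,0,0]],"spin":[0,0,0,0,0,0,0,0,0,0]}'; python3 -m inch '{"travel":[[0.01,0,0],[0.012,0,-0.03],[0.012,0,-0.07],[0.012,0,-0.1],[0.01,0.03,-0.12],[0.01,0.07,-0.12],[0.01,0.11,-0.12],[0.01,0.15,-0.12]],"spin":[0,0,0,0,0,0,0,0]}' 0 20
python3 -c "
from h import *
p,d=fronts('a2.png')
for o in models.masks_of('top','tags_loose')[:4]:
    Q,u,v=pts('top',d,o['region']);c=np.median(p[o['region']],0)
    r=cv2.minAreaRect(Q[:,:2].astype(np.float32));print(o['p'],u.mean(),v.mean(),r,c)
to(.437,.3125,.16,.3979)"
```

```text
t: 6.32
tool_pos: [0.5192, -0.0789, 0.0481]
orientation: [3.136, -0.181, 0.0]
force: [-0.3, -0.3, 0.5]
opening: 0.0003
gripper_force: 0.0
t: 6.98
tool_pos: [0.5129, -0.2308, 0.169]
orientation: [3.136, -0.179, 0.003]
force: [0.1, -1.2, -0.6]
opening: 0.0489
gripper_force: 0.0
SH 304 front panel x pct [-0.0644 -0.0557 -0.0473]
AJ 315 front panel x pct [-0.0771 -0.0688 -0.0603]
0.78 302.26119402985074 294.4154228855721 ((0.4230509400367737, 0.09649063646793365), (0.04510948061943054, 0.07213578373193741), 25.40846061706543) [170.  73. 178.]
0.7 257.73803526448364 321.1460957178841 ((0.3504966199398041, 0.21731829643249512), (0.043454721570014954, 0.07155650854110718), 7.4110822677612305) [161.   90.5  38. ]
0.66 224.01980198019803 289.3787128712871 ((0.4365341365337372, 0.31447458267211914), (0.0448613241314888, 0.0750407725572586), 20.50726890563965) [222.  217.5 186. ]
travel [-0.1398 -0.5342  0.0068] spin -0.518 t 7.08 pos [ 0.5116 -0.2346  0.1681] q6 1.17
```

```bash
python3 -c "
from h import *
p,d=snap('side','s2.png')
a=cv2.imread('pics/a2.png')[130:330,190:430];b=p[160:420,220:520,::-1]
cv2.imwrite('pics/v2.png',np.hstack([cv2.resize(a,(400,400)),cv2.resize(b,(400,400))]))
fronts()"
```

```text
SH 303 front panel x pct [-0.0643 -0.056  -0.0472]
AJ 314 front panel x pct [-0.0771 -0.0686 -0.0601]
```

View pics/v2.png

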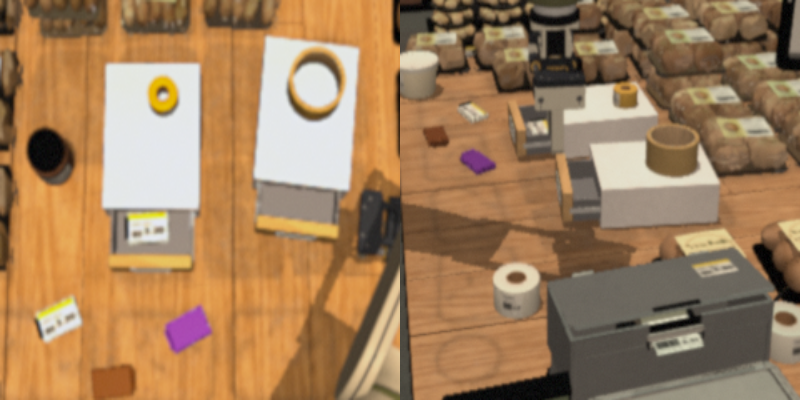

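The side view shows the shut drawer sprung open to 47 mm, so step 1 is done. The hook pull did not stick, though. I'll repeat it and check at each stage.

```bash
python3 -c "
from h import *
p=W(SH,-.023);to(*p,.15,-.115)"
```

```text
travel [ 0.0607 -0.1516  0.0177] spin -0.003 t 7.18 pos [ 0.5123 -0.23    0.1676] q6 1.18
```

```bash
python3 -m inch '{"travel":[[0.01,-0.03,0.01],[0.025,-0.065,0.018],[0.04,-0.1,0.018],[0.053,-0.13,0.018],[0.0607,-0.1516,0.018],[0.0607,-0.1516,0.04],[0.0607,-0.1516,0.07],[0.0607,-0.1516,0.1],[0.0607,-0.1516,0.125],[0.0607,-0.1516,0.125]],"spin":[0,0,0,0,0,0,0,0,0,0]}' 1 20
python3 -c "
from h import *
p,d=snap('side','s3.png')
b=p[160:420,220:520,::-1]
cv2.imwrite('pics/v3.png',cv2.resize(b,(600,520)))
to(*W(SH,-.09),.04,-.115)"
```

```text
t: 8.02
tool_pos: [0.5855, -0.0823, 0.0363]
orientation: [-3.134, 0.177, 0.016]
force: [-0.2, 1.3, -0.3]
opening: 0.0073
gripper_force: 0.0
travel [-0.0634  0.0031 -0.0001] spin 0.002 t 8.07 pos [ 0.5872 -0.083   0.0394] q6 1.46
```

View pics/v3.png

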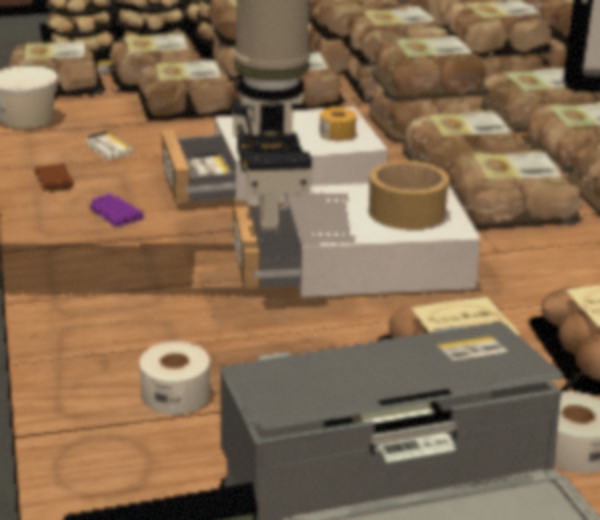

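The fingers (270,205) are inside the drawer behind the panel (248,245). I'll pull slowly and check before leaving.

```bash
python3 -m inch '{"travel":[[-0.006,0,0],[-0.012,0,0],[-0.018,0,0],[-0.024,0,0],[-0.03,0,0],[-0.036,0,0],[-0.042,0,0],[-0.048,0,0],[-0.053,0,0],[-0.053,0,0]],"spin":[0,0,0,0,0,0,0,0,0,0]}'; python3 -m inch '{"travel":[[-0.006,0,0],[-0.012,0,0],[-0.017,0,0],[-0.017,0,0],[-0.017,0,0]],"spin":[0,0,0,0,0]}'
python3 -c "
from h import *
p,d=snap('side','s4.png')
b=p[160:420,220:520,::-1]
cv2.imwrite('pics/v4.png',cv2.resize(b,(600,520)))
fronts()
to(*W(SH,-.09),.04,-.115)"
```

```text
t: 8.9
tool_pos: [0.5373, -0.0796, 0.0438]
orientation: [3.136, -0.181, 0.002]
force: [-0.9, -0.0, 7.7]
opening: 0.0005
gripper_force: 3.5
t: 9.32
tool_pos: [0.5206, -0.0777, 0.0438]
orientation: [3.136, -0.181, 0.002]
force: [-0.7, -0.1, 8.7]
opening: 0.0007
gripper_force: 4.4
SH 0 front panel x pct None
AJ 310 front panel x pct [-0.077  -0.0687 -0.0602]
travel [0.0031 0.0008 0.0038] spin -0.0 t 9.42 pos [ 0.5207 -0.0777  0.0438] q6 1.44
```

View pics/v4.png

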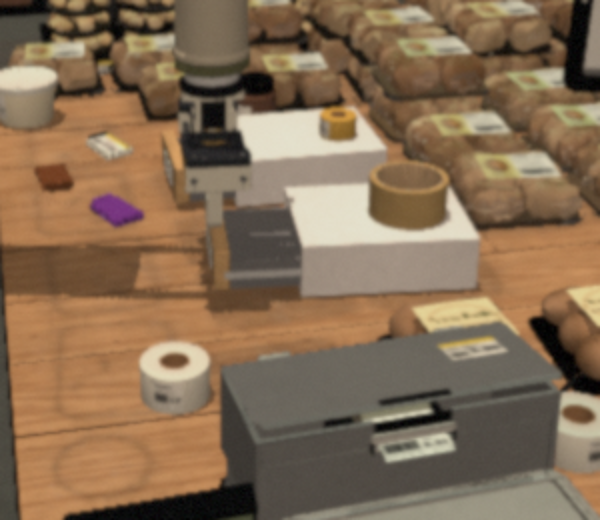

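The drawer is now out. The finger seems to bear on something low inside it, so I'll lift straight up without opening and then check.

```bash
python3 -m inch '{"travel":[[0.001,0,-0.004],[0.003,0,-0.01],[0.003,0,-0.03],[0.003,0,-0.06],[0.003,0,-0.09],[0.003,0,-0.11],[-0.02,-0.03,-0.11],[-0.04,-0.07,-0.11],[-0.06,-0.11,-0.11],[-0.07,-0.15,-0.11]],"spin":[0,0,0,0,0,0,0,0,0,0]}' - 20
python3 -c "
from h import *
p,d=fronts('a5.png')
P,u,v=pts('top',d,d>0);q=SH;a=np.array([np.cos(q['yaw']),np.sin(q['yaw'])]);r=P[:,:2]-W(q,0)
x=r@a;y=r@np.array([-a[1],a[0]])
for x0 in np.arange(-.14,.0,.01):
    k=(x>x0)&(x<=x0+.01)&(abs(y)<.045);print(round(x0,2),np.percentile(P[k,2],[10,50,90]).round(3) if k.any() else None)
to(.437,.3135,.14,.378)"
```

```text
t: 10.25
tool_pos: [0.4673, 0.075, 0.1528]
orientation: [3.136, -0.183, -0.001]
force: [0.6, -0.4, 0.6]
opening: 0.0003
gripper_force: 0.0
SH 290 front panel x pct [-0.0984 -0.0897 -0.081 ]
AJ 25 front panel x pct [-0.0773 -0.0693 -0.0607]
-0.14 [-0.003  0.     0.003]
-0.13 [-0.003  0.     0.004]
-0.12 [-0.003  0.     0.004]
-0.11 [-0.004  0.     0.006]
-0.1 [0.001 0.057 0.063]
-0.09 [0.057 0.06  0.064]
-0.08 [0.012 0.016 0.02 ]
-0.07 [0.013 0.017 0.02 ]
-0.06 [0.012 0.016 0.019]
-0.05 [0.012 0.016 0.019]
-0.04 [0.013 0.017 0.02 ]
-0.03 [0.013 0.016 0.019]
-0.02 [0.013 0.017 0.019]
-0.01 [0.013 0.016 0.021]
0.0 [0.014 0.066 0.072]
travel [-0.0551 -0.2263  0.0138] spin -0.49 t 10.3 pos [0.4664 0.0824 0.1528] q6 1.75
```

The drawer is 81 mm out. The closed tips reach lower than stated and dragged on the floor of the drawer. I'll re-hook a little higher and pull further.

```bash
python3 -c "
from h import *
to(*W(SH,-.055),.153,-.115)"
```

```text
travel [ 0.1101  0.154  -0.001 ] spin 0.003 t 10.3 pos [0.4664 0.0824 0.1528] q6 1.75
```

```bash
python3 -m inch '{"travel":[[0.022,0.03,0],[0.046,0.064,0],[0.07,0.098,0],[0.094,0.132,0],[0.11,0.154,0],[0.11,0.154,0.03],[0.11,0.154,0.06],[0.11,0.154,0.085],[0.11,0.154,0.097],[0.11,0.154,0.097]],"spin":[0,0,0,0,0,0,0,0,0,0]}' 
python3 -m inch '{"travel":[[-0.008,0,0],[-0.016,0,0],[-0.021,0,0],[-0.025,0,0],[-0.029,0,0],[-0.033,0,0],[-0.037,0,0],[-0.041,0,0],[-0.044,0,0],[-0.044,0,0]],"spin":[0,0,0,0,0,0,0,0,0,0]}' 
python3 -m inch '{"travel":[[0.001,0,0],[0.001,0,-0.01],[0.001,0,-0.03],[0.001,0,-0.06],[0.001,0,-0.09],[0,-0.035,-0.09],[0,-0.075,-0.09],[0,-0.115,-0.09],[-0.01,-0.155,-0.09],[-0.02,-0.195,-0.09]],"spin":[0,0,0,0,0,0,0,0,0,0]}' 
python3 -c "
from h import *
fronts('a6.png')
to(.437,.3135,.14,.378)"
```

```text
t: 11.13
tool_pos: [0.5576, -0.0909, 0.0519]
orientation: [-3.135, 0.181, 0.011]
force: [-1.1, 1.1, 0.3]
opening: 0.0005
gripper_force: 0.0
t: 11.97
tool_pos: [0.5164, -0.0863, 0.0556]
orientation: [-3.136, 0.181, 0.001]
force: [0.3, 0.2, 0.0]
opening: 0.0007
gripper_force: 0.0
t: 12.8
tool_pos: [0.5199, 0.1113, 0.1468]
orientation: [-3.136, 0.182, -0.002]
force: [0.3, 0.1, -0.0]
opening: 0.0005
gripper_force: 0.0
SH 310 front panel x pct [-0.0986 -0.0904 -0.0813]
AJ 162 front panel x pct [-0.0773 -0.0718 -0.0607]
travel [-0.1025 -0.1846  0.0076] spin -0.49 t 12.85 pos [0.5183 0.1186 0.1467] q6 1.81
```

The fingers slid over the panel, so the tips are higher than assumed. I'll measure the tip height directly by depth.

```bash
cat > tip.py <<'E'
from h import *
p,d=snap('side');P,u,v=pts('side',d,d>0);s=robot.read_state();t=s['tool_pos']
k=(np.hypot(*(P[:,:2]-t[:2]).T)<.075)&(P[:,2]>.085)
Q=P[k];print(t.round(4),s['opening'])
for z in np.arange(.085,.25,.008):
    m=(Q[:,2]>z)&(Q[:,2]<=z+.008)
    if m.sum()>3:print(round(z,3),m.sum(),Q[m].min(0).round(3)[:2],Q[m].max(0).round(3)[:2])
E
python3 tip.py
```

```text
[0.5189 0.1152 0.1466] 0.0003545007977652362
0.165 17 [0.508 0.104] [0.525 0.121]
0.173 20 [0.507 0.098] [0.524 0.121]
0.181 24 [0.508 0.097] [0.525 0.114]
0.189 24 [0.507 0.097] [0.524 0.112]
0.197 20 [0.507 0.096] [0.525 0.108]
0.205 24 [0.506 0.096] [0.524 0.111]
0.213 25 [0.506 0.094] [0.524 0.106]
0.221 8 [0.506 0.091] [0.525 0.103]
```

```bash
python3 -m inch '{"travel":[[0,0,0],[0,0,0],[0,0,0],[0,0,0],[0,0,0],[0,0,0],[0,0,0]],"spin":[0,0,0,0,0,0,0]}' 0.2 20; python3 tip.py
```

```text
t: 13.48
tool_pos: [0.5197, 0.1089, 0.1457]
orientation: [3.136, -0.183, -0.0]
force: [0.5, 0.4, -0.7]
opening: 0.0425
gripper_force: 0.0
[0.5197 0.1091 0.1457] 0.046594545475427566
0.157 4 [0.513 0.08 ] [0.523 0.135]
0.165 20 [0.506 0.071] [0.524 0.136]
0.173 27 [0.505 0.068] [0.524 0.137]
0.181 23 [0.506 0.067] [0.525 0.135]
0.189 25 [0.504 0.063] [0.522 0.135]
0.197 24 [0.505 0.065] [0.522 0.134]
0.205 23 [0.506 0.068] [0.522 0.128]
0.213 19 [0.506 0.064] [0.522 0.076]
0.221 22 [0.506 0.066] [0.522 0.076]
0.229 5 [0.505 0.063] [0.519 0.071]
```

The tips stand about 16 mm above the reported TCP z (both views agree, and so does standing on the 60 mm panel at z=0.0438). So tip z = TCP z + 0.016, and I'll re-hook with that.

```bash
python3 -c "
from h import *
to(*W(SH,-.05),.15,-.115)"
```

```text
travel [ 0.0658  0.1862 -0.0043] spin -0.001 t 13.53 pos [0.5197 0.1091 0.1457] q6 1.8
```

```bash
python3 -m inch '{"travel":[[0.012,0.033,0],[0.025,0.07,0],[0.038,0.107,0],[0.05,0.144,0],[0.06,0.17,0],[0.066,0.186,0],[0.066,0.186,0.04],[0.066,0.186,0.08],[0.066,0.186,0.115],[0.066,0.186,0.13]],"spin":[0,0,0,0,0,0,0,0,0,0]}' 1 20
python3 -m inch '{"travel":[[0,0,0],[-0.01,0,0],[-0.018,0,0],[-0.024,0,0],[-0.03,0,0],[-0.036,0,0],[-0.041,0,0],[-0.046,0,0],[-0.049,0,0],[-0.049,0,0]],"spin":[0,0,0,0,0,0,0,0,0,0]}' 
python3 -m inch '{"travel":[[0.002,0,0],[0.003,0,-0.01],[0.003,0,-0.04],[0.003,0,-0.08],[0.003,0,-0.12],[-0.005,-0.035,-0.12],[-0.015,-0.075,-0.12],[-0.025,-0.115,-0.12],[-0.035,-0.155,-0.12],[-0.045,-0.195,-0.12]],"spin":[0,0,0,0,0,-0.12,-0.24,-0.36,-0.48,-0.6]}' 0 20
python3 -c "
from h import *
fronts('a7.png')
to(.4367,.3135,.10,1.956)"
```

```text
t: 14.37
tool_pos: [0.5599, -0.0824, 0.0101]
orientation: [-3.135, 0.182, 0.011]
force: [-0.2, 0.3, -0.9]
opening: 0.0006
gripper_force: 0.0
t: 15.2
tool_pos: [0.5143, -0.077, 0.0157]
orientation: [-3.136, 0.181, 0.001]
force: [0.0, -0.6, 0.4]
opening: 0.0005
gripper_force: 0.0
t: 16.03
tool_pos: [0.4926, 0.1234, 0.1368]
orientation: [3.048, 0.762, 0.001]
force: [1.5, -0.4, -1.0]
opening: 0.0625
gripper_force: 0.0
SH 305 front panel x pct [-0.1269 -0.1184 -0.1098]
AJ 0 front panel x pct None
travel [ 0.0404 -0.1864  0.0375] spin -1.453 t 16.08 pos [0.4912 0.1306 0.1367] q6 1.22
```

Drawer is 109 mm out. Now to the wad.

```bash
python3 -m inch '{"travel":[[0.005,-0.024,0],[0.01,-0.048,0],[0.016,-0.072,0],[0.021,-0.096,0],[0.026,-0.12,0],[0.031,-0.144,0],[0.036,-0.166,0],[0.04,-0.186,0],[0.04,-0.186,0],[0.04,-0.186,0]],"spin":[-0.12,-0.24,-0.36,-0.48,-0.6,-0.72,-0.84,-0.96,-1.08,-1.2]}' 0 20
python3 -c "
from h import *
p,d=snap('top','a8.png')
for o in models.masks_of('top','tags_loose')[:4]:
    c=np.median(p[o['region']],0);Q,u,v=pts('top',d,o['region']);r=cv2.minAreaRect(Q[:,:2].astype(np.float32));print(o['p'],r,c)
to(.4367,.3135,.06,1.956)"
```

```text
t: 16.92
tool_pos: [0.4412, 0.3061, 0.1362]
orientation: [-2.082, -2.352, 0.0]
force: [-0.1, 0.9, -0.3]
opening: 0.0931
gripper_force: 0.0
0.92 ((0.3500322699546814, 0.21734043955802917), (0.045157644897699356, 0.07179070264101028), 6.558581352233887) [127.5  75.   32.5]
0.73 ((0.42132726311683655, 0.09636621177196503), (0.04747559502720833, 0.07241686433553696), 24.321500778198242) [172.  75. 180.]
0.44 ((0.4212583899497986, 0.2663816213607788), (0.12040267884731293, 0.046525031328201294), 49.681488037109375) [185. 160. 126.]
travel [ 0.0088 -0.0039  0.0762] spin -0.268 t 17.02 pos [0.4416 0.3052 0.1362] q6 0.39
```

```bash
python3 -m inch '{"travel":[[0.004,-0.002,0.02],[0.008,-0.004,0.05],[0.009,-0.004,0.08],[0.009,-0.004,0.105],[0.009,-0.004,0.125],[0.009,-0.004,0.135],[0.009,-0.004,0.14]],"spin":[-0.1,-0.2,-0.268,-0.268,-0.268,-0.268,-0.268]}' 0 20
python3 -c "
from h import *
to(.4367,.3135,-.012,1.956)"
```

```text
t: 17.6
tool_pos: [0.4356, 0.3125, -0.0059]
orientation: [-1.763, -2.598, 0.004]
force: [0.5, -0.1, 0.4]
opening: 0.0931
gripper_force: 0.0
travel [0.0006 0.0014 0.0061] spin -0.007 t 17.6 pos [ 0.4356  0.3125 -0.0059] q6 0.15
```

```bash
python3 -m inch '{"travel":[[0,0.001,0.004],[0,0.001,0.008],[0,0.001,0.008]],"spin":[0,0,0]}' 0 20;  python3 -m inch '{"travel":[[0,0,0],[0,0,0],[0,0,0],[0,0,0],[0,0,0],[0,0,0],[0,0,0],[0,0,0]],"spin":[0,0,0,0,0,0,0,0]}' 1 20
```

```text
t: 17.85
tool_pos: [0.4382, 0.3141, -0.0117]
orientation: [1.76, 2.601, 0.002]
force: [0.1, -0.0, 0.0]
opening: 0.0933
gripper_force: 0.0
t: 18.52
tool_pos: [0.4374, 0.3138, -0.0123]
orientation: [-1.759, -2.603, 0.0]
force: [-0.8, -0.1, -0.2]
opening: 0.0446
gripper_force: 0.0
```

```bash
python3 -m inch '{"travel":[[0,0,0],[0,0,0],[0,0,0],[0,0,0],[0,0,-0.02],[0,0,-0.05],[0,0,-0.09],[0,0,-0.13]],"spin":[0,0,0,0,0,0,0,0]}' 1 20
python3 -c "
from h import *
p,d=snap('side','s9.png')
cv2.imwrite('pics/v9.png',cv2.resize(p[130:330,180:400,::-1],(660,600)))
to(*W(SH,-.06),.12,-.115+np.pi)"
```

```text
t: 19.18
tool_pos: [0.4362, 0.313, 0.1179]
orientation: [-1.759, -2.602, 0.004]
force: [0.3, -0.3, -1.5]
opening: 0.0397
gripper_force: 20.0
travel [-0.4116 -0.0442  0.0072] spin -1.074 t 19.23 pos [0.4411 0.316  0.1283] q6 0.14
```

View pics/v9.png

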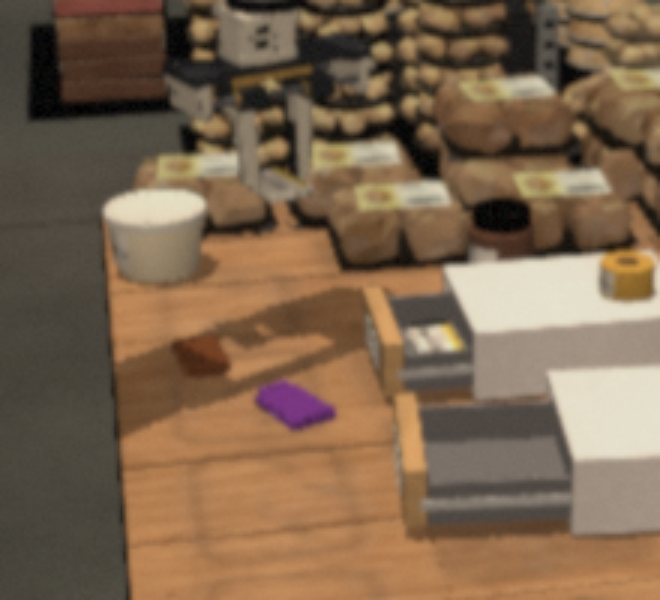

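The wad is held flat (285,180) and the drawer stands open and empty. Carrying it over.

```bash
python3 -m inch '{"travel":[[-0.025,-0.003,0],[-0.06,-0.007,0],[-0.097,-0.011,0],[-0.134,-0.015,0],[-0.172,-0.019,0],[-0.21,-0.023,0],[-0.248,-0.027,0],[-0.286,-0.031,0],[-0.324,-0.035,0],[-0.36,-0.039,0]],"spin":[-0.1,-0.21,-0.32,-0.43,-0.54,-0.65,-0.76,-0.87,-0.98,-1.074]}'
python3 -c "
from h import *
to(*W(SH,-.055),.05,-.115+np.pi)"
```

```text
t: 20.07
tool_pos: [0.5357, -0.037, 0.1176]
orientation: [0.171, 3.137, -0.0]
force: [0.2, 1.3, -1.1]
opening: 0.0396
gripper_force: 20.0
travel [-0.0277 -0.0432  0.0676] spin 0.006 t 20.07 pos [ 0.5357 -0.037   0.1176] q6 -1.63
```

```bash
python3 -m inch '{"travel":[[-0.014,-0.022,0],[-0.028,-0.043,0],[-0.028,-0.043,0.01],[-0.028,-0.043,0.03],[-0.028,-0.043,0.045],[-0.028,-0.043,0.055],[-0.028,-0.043,0.055],[-0.028,-0.043,0.055]],"spin":[0,0,0,0,0,0,0,0]}'
python3 -c "
from h import *
to(*W(SH,-.055),.007,-.115+np.pi)"
```

```text
t: 20.73
tool_pos: [0.5577, -0.0802, 0.0621]
orientation: [-0.179, -3.135, -0.001]
force: [0.1, -0.1, -0.3]
opening: 0.0398
gripper_force: 20.0
travel [-0.0013 -0.0026  0.0551] spin 0.001 t 20.73 pos [ 0.5577 -0.0802  0.0621] q6 -1.69
```

```bash
python3 -m inch '{"travel":[[-0.001,-0.003,0.015],[-0.001,-0.003,0.03],[-0.001,-0.003,0.042],[-0.001,-0.003,0.049],[-0.001,-0.003,0.053],[-0.001,-0.003,0.054],[-0.001,-0.003,0.054]],"spin":[0,0,0,0,0,0,0]}'
```

```text
t: 21.32
tool_pos: [0.5592, -0.0838, 0.009]
orientation: [0.18, 3.136, -0.0]
force: [-0.7, -0.2, -0.9]
opening: 0.0394
gripper_force: 20.0
```

```bash
python3 -m inch '{"travel":[[0,0,0.001],[0,0,0.002],[0,0,0.003],[0,0,0.003]],"spin":[0,0,0,0]}'; python3 -m inch '{"travel":[[0,0,0],[0,0,0],[0,0,0],[0,0,0]],"spin":[0,0,0,0]}' 0.35 20; python3 -m inch '{"travel":[[0,0,-0.01],[0,0,-0.03],[0,0,-0.06],[0,0,-0.1],[0.03,0,-0.12],[0.07,0,-0.12],[0.11,0,-0.12],[0.14,0,-0.12],[0.14,0,-0.12]],"spin":[0,0,0,0,0,0,0,0,0]}'
python3 -c "
from h import *
p,d=fronts('a10.png')
for o in models.masks_of('top','tags_loose')[:5]:
    c=np.median(p[o['region']],0);Q,u,v=pts('top',d,o['region']);print(o['p'],Q.mean(0).round(3),Q[:,2].std().round(4),c)
q=SH;a=np.array([np.cos(q['yaw']),np.sin(q['yaw'])]);print(W(SH,-.0))
cv2.imwrite('pics/v10.png',cv2.resize(p[150:310,210:430,::-1],(770,560)))
to(*W(SH,-.155),.02,-.115+np.pi)"
```

```text
t: 21.65
tool_pos: [0.5591, -0.0838, 0.0059]
orientation: [0.18, 3.136, -0.0]
force: [0.3, 0.8, -0.9]
opening: 0.0397
gripper_force: 20.0
t: 21.98
tool_pos: [0.5592, -0.0838, 0.0059]
orientation: [0.18, 3.136, -0.0]
force: [-0.3, -0.0, -0.4]
opening: 0.059
gripper_force: 0.0
t: 22.73
tool_pos: [0.415, -0.0668, 0.1252]
orientation: [-0.18, -3.134, -0.0]
force: [-1.1, -0.0, -0.2]
opening: 0.0608
gripper_force: 0.0
SH 51 front panel x pct [-0.1271 -0.1181 -0.1104]
AJ 315 front panel x pct [-0.077  -0.0688 -0.0602]
0.9 [0.421 0.095 0.009] 0.0028 [171.  74. 180.]
0.64 [0.351 0.218 0.01 ] 0.003 [163.  91.  39.]
0.55 [ 0.572 -0.086  0.036] 0.0741 [222.  218.  189.5]
[ 0.61317703 -0.08923846]
travel [-0.0393  0.001   0.1068] spin -0.0 t 22.83 pos [ 0.4198 -0.0678  0.1267] q6 -1.74
```

View pics/v10.png

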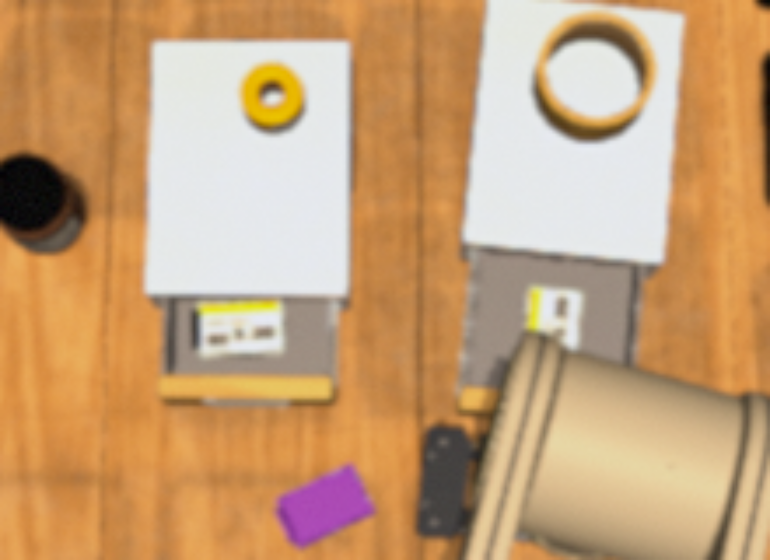

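The wad lies flat in the drawer (555,315). Closing fingers and pushing this drawer in.

```bash
python3 -m inch '{"travel":[[0,0.001,0.03],[0,0.001,0.06],[0,0.001,0.09],[0,0.001,0.105],[-0.015,0.001,0.105],[-0.03,0.001,0.105],[-0.04,0.001,0.105],[-0.048,0.001,0.105],[-0.056,0.001,0.105],[-0.064,0.001,0.105]],"spin":[0,0,0,0,0,0,0,0,0,0]}' 1 20
python3 -m inch '{"travel":[[-0.01,0,0],[-0.02,0,0],[-0.03,0,0],[-0.04,0,0],[-0.05,0,0],[-0.06,0,0],[-0.07,0,0],[-0.08,0,0],[-0.088,0,0],[-0.088,0,0]],"spin":[0,0,0,0,0,0,0,0,0,0]}'
python3 -c "
from h import *
to(*W(SH,-.0195),.02,-.115+np.pi)"
```

```text
t: 23.67
tool_pos: [0.4844, -0.0741, 0.0207]
orientation: [-0.18, -3.136, -0.0]
force: [-1.4, 1.1, -0.8]
opening: 0.0014
gripper_force: 0.8
t: 24.5
tool_pos: [0.5713, -0.084, 0.0205]
orientation: [-0.18, -3.135, -0.001]
force: [-4.0, 0.1, 3.4]
opening: 0.0004
gripper_force: 2.1
travel [-0.0227 -0.0004  0.0005] spin 0.0 t 24.5 pos [ 0.5713 -0.084   0.0205] q6 -1.69
```

```bash
python3 -m inch '{"travel":[[-0.006,0,0],[-0.012,0,0],[-0.016,0,0],[-0.019,0,0],[-0.021,0,0],[-0.021,0,0]],"spin":[0,0,0,0,0,0]}'; python3 -m inch '{"travel":[[-0.0015,0,0],[-0.003,0,0],[-0.003,0,0]],"spin":[0,0,0]}'
```

```text
t: 25.0
tool_pos: [0.5907, -0.0862, 0.0202]
orientation: [-0.18, -3.133, -0.001]
force: [-8.1, 1.4, 3.5]
opening: 0.0008
gripper_force: 3.6
t: 25.25
tool_pos: [0.5934, -0.0865, 0.0202]
orientation: [-0.18, -3.132, -0.001]
force: [-8.8, 1.3, 5.2]
opening: 0.0005
gripper_force: 4.3
```

Not yet at the stop (8.8 N), so a bit more, then release.

```bash
python3 -m inch '{"travel":[[-0.001,0,0],[-0.002,0,0],[-0.003,0,0],[-0.003,0,0]],"spin":[0,0,0,0]}'
```

```text
t: 25.58
tool_pos: [0.5932, -0.0865, 0.0201]
orientation: [-0.179, -3.126, -0.002]
force: [-24.9, 3.3, 19.2]
opening: 0.0007
gripper_force: 12.6
```

```bash
python3 -m inch '{"travel":[[0.015,0,0],[0.05,0,0],[0.09,0,0],[0.12,0,-0.03],[0.13,-0.035,-0.06],[0.13,-0.075,-0.06],[0.13,-0.115,-0.06],[0.13,-0.155,-0.06],[0.13,-0.195,-0.06],[0.13,-0.225,-0.06]],"spin":[0,0,0,0,0,0,-0.02,-0.05,-0.08,-0.107]}'
python3 -c "
from h import *
fronts()
to(*W(AJ,-.14),.02,-.008+np.pi)"
```

```text
t: 26.42
tool_pos: [0.4427, -0.2994, 0.0814]
orientation: [0.011, 3.14, -0.003]
force: [1.9, 0.4, 0.2]
opening: 0.0001
gripper_force: 0.0
SH 301 front panel x pct [-0.0208 -0.0123 -0.0034]
AJ 314 front panel x pct [-0.077  -0.0687 -0.0603]
travel [0.0045 0.4584 0.0596] spin 0.001 t 26.47 pos [ 0.4421 -0.3037  0.0817] q6 -2.26
```

I had tool y the wrong way round; at z 0.08 it stayed clear of everything. The shut drawer has caught, about 2.5 mm out. Moving to the ajar drawer.

```bash
python3 -m inch '{"travel":[[0,0.03,0],[0,0.07,0],[0,0.11,0],[0,0.15,0],[0,0.19,0],[0,0.23,0],[0,0.27,0],[0,0.31,0],[0,0.35,0],[0,0.39,0]],"spin":[0,0,0,0,0,0,0,0,0,0]}'
python3 -m inch '{"travel":[[0,0.035,0],[0.003,0.06,0],[0.003,0.064,0.02],[0.003,0.064,0.045],[0.003,0.064,0.06],[0.003,0.064,0.06]],"spin":[0,0,0,0,0,0]}'
python3 -c "
from h import *
to(*W(AJ,-.0195),.02,-.008+np.pi)"
```

```text
t: 27.3
tool_pos: [0.4462, 0.0961, 0.0813]
orientation: [0.013, 3.14, 0.0]
force: [1.1, -0.0, -0.7]
opening: 0.0006
gripper_force: 0.0
t: 27.8
tool_pos: [0.4408, 0.1579, 0.0174]
orientation: [-0.011, -3.136, 0.002]
force: [-0.1, 0.0, -1.0]
opening: 0.0005
gripper_force: 0.0
travel [-0.1207 -0.0036 -0.0033] spin 0.001 t 27.8 pos [0.4408 0.1579 0.0174] q6 -1.33
```

```bash
python3 -m inch '{"travel":[[-0.02,-0.003,0],[-0.04,-0.003,0],[-0.048,-0.003,0],[-0.056,-0.003,0],[-0.064,-0.003,0],[-0.072,-0.003,0],[-0.08,-0.003,0],[-0.088,-0.003,0],[-0.096,-0.003,0],[-0.1,-0.003,0]],"spin":[0,0,0,0,0,0,0,0,0,0]}'
python3 -m inch '{"travel":[[-0.005,0,0],[-0.01,0,0],[-0.014,0,0],[-0.016,0,0],[-0.018,0,0],[-0.018,0,0]],"spin":[0,0,0,0,0,0]}'
python3 -c "
from h import *
to(*W(AJ,-.0195),.02,-.008+np.pi)"
```

```text
t: 28.63
tool_pos: [0.5422, 0.1543, 0.0206]
orientation: [-0.012, -3.138, 0.001]
force: [-9.9, -0.8, 7.1]
opening: 0.0003
gripper_force: 4.9
t: 29.13
tool_pos: [0.5599, 0.1541, 0.0206]
orientation: [-0.012, -3.138, 0.001]
force: [-6.6, -0.4, 4.9]
opening: 0.0002
gripper_force: 3.7
travel [-0.0016 -0.0006  0.0005] spin 0.0 t 29.13 pos [0.5599 0.1541 0.0206] q6 -1.38
```

```bash
python3 -m inch '{"travel":[[-0.0015,0,0],[-0.003,0,0],[-0.003,0,0]],"spin":[0,0,0]}'; python3 -m inch '{"travel":[[-0.001,0,0],[-0.002,0,0],[-0.002,0,0]],"spin":[0,0,0]}'
```

```text
t: 29.38
tool_pos: [0.5611, 0.1541, 0.0205]
orientation: [-0.012, -3.134, 0.001]
force: [-16.4, -0.5, 11.6]
opening: 0.0004
gripper_force: 8.2
t: 29.63
tool_pos: [0.561, 0.1541, 0.0204]
orientation: [-0.011, -3.13, 0.002]
force: [-26.6, -1.5, 20.7]
opening: 0.0005
gripper_force: 13.5
```

At the stop. Retreating to a clear spot (+tool y is +y world) and checking.

```bash
python3 -m inch '{"travel":[[0.015,0,0],[0.05,0,0],[0.09,0,-0.02],[0.12,0,-0.06],[0.14,-0.02,-0.1],[0.14,-0.03,-0.13],[0.15,-0.03,-0.15],[0.15,-0.03,-0.15],[0.15,-0.03,-0.15],[0.15,-0.03,-0.15]],"spin":[0,0,0,0,0,0,0,0,0,0]}'
python3 -c "
from h import *
fronts('a11.png')
p,d=snap('side','s11.png')
a=cv2.imread('pics/a11.png')[130:350,140:480];cv2.imwrite('pics/v11.png',np.hstack([cv2.resize(a,(400,400)),cv2.resize(p[140:440,180:520,::-1],(400,400))]))
for n in['tape','small_roll','label_roll','jar','tub']:
    for o in models.look_for('side',n)[:1]: print(n,np.round(o['centre'],3))
print(robot.read_state()['tool_pos'])"
```

```text
t: 30.47
tool_pos: [0.4162, 0.1253, 0.1703]
orientation: [0.012, 3.141, 0.0]
force: [0.4, -0.9, -1.2]
opening: 0.0002
gripper_force: 0.0
SH 303 front panel x pct [-0.0209 -0.0123 -0.0029]
AJ 309 front panel x pct [-0.0198 -0.0114 -0.003 ]
tape [ 0.742 -0.141  0.1  ]
small_roll [0.733 0.113 0.092]
label_roll [ 0.433 -0.345  0.038]
jar [0.653 0.298 0.07 ]
tub [0.323 0.428 0.051]
[0.41578045 0.12527592 0.16971475]
```

View pics/v11.png

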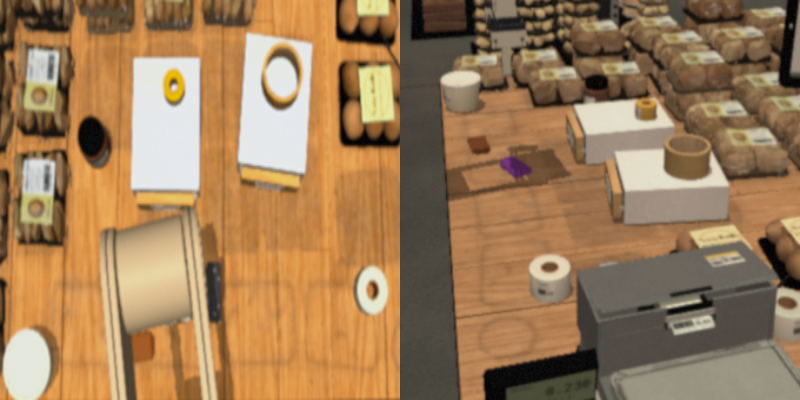

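Both drawers are shut (panels at 165,200 and 270,178 in the top view), the bystanders are in place, and the arm is clear. Handing in.

```bash
python3 -c "
from plant import close_job
print(close_job())"
```

```text
the job is handed in; nothing more can be done
None
```

The job is handed in after about 31 s: both drawers hold one wad each and measured 2–3 mm out on their catches, the press peaked at about 33 N in the readings, and the bystanders were still in place. The hand-in returned no verdict.

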